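Fasten an instrument cover with a push rivet

TASK

Take the push rivet with the raised center pin out of the wooden rack and seat it in the one empty hole of the instrument case's cover until its collar lies fully home on the plate, keeping its pin raised until then. Then press the center pin down flush with the collar to spread the rivet. Press with feeling: never put more than about 20 N on the cover, and leave the other things on the bench where they are.

Things in the scene. Friction and masses are not known exactly. Their poses are not given: they have to be found in the camera images.
- pin_mid (a point): the push rivet's center pin: a plain dark plastic cylinder, 10 mm in diameter, upright, that stands 10 to 12 mm out of the rivet's collar at the start; this point is on its axis, 6 mm below its top. The rivet can be picked up by it. It slides along the rivet's axis against a friction of about 9 N and stays where left: pressing the rivet down by its pin with more than that drives the pin
- rivet_seat (a point): the rivet, black plastic, 15 to 25 g, upright in one of the rack's three holes (which one varies): this point is on its axis at the underside of its collar, z up. Collar 28 mm in diameter and 6 mm thick above this point; below it a shank 13 mm in diameter, 18 mm long, whose last 9 mm taper to a 6 mm nose
- rivet_pin (a joint): how far the center pin has been pushed down into the collar (m): 0 to 0.002 at the start, 0.012 when its top is flush with the collar's top, where a flat presser wider than the pin comes to bear on the collar
- cover_hole (a point): centre of the one empty hole, at the cover's top face (62 to 87 mm above the bench; the case's screw feet vary); diameter 14.2 mm, 1 mm chamfer, through the 5 mm plate. z up, x along the cover's short side (away from the robot at yaw 0), y along its long side. It is at the -x, -y corner, 28 mm from the long edge, 32 mm from the short edge. Below it the case is empty for 50 mm
- cover: bare aluminium cover 140 x 200 x 5 mm on a grey case; origin at the centre of its underside, axes as at the hole. Three corners carry fastened black rivets (28 mm wide, 6 mm high, pins flush). It lies on a foam gasket: under more than about 4 N it sinks straight down by an amount not known beforehand (1 to 12 mm) and stays down, then comes up firm (about 12 N per mm)
- rack: fixed wooden rack 70 x 190 x 30 mm, origin at the centre of its underside, x across and y along its row of three through holes, 16.5 mm in diameter, at y = -62, 0 and 62 mm. Its three occupants rest on its top face by their heads
- plug: black blanking plug with a low domed head 30 mm wide and 10 mm high and no pin, upright in the rack; origin at the tip of its shank, 18 mm below its head. To be left alone
- spacer: steel spacer with a plain cylindrical head 22 mm wide and 22 mm high, upright in the rack; origin at the tip of its shank, 18 mm below its head. To be left alone
- spool: spool with copper-coloured winding, 68 mm wide, 55 mm high, standing; origin at the centre of its underside. To be left alone
- spool2: spool with white winding, 68 mm wide, 55 mm high, standing; origin at the centre of its underside. To be left alone
- jar: small amber jar 52 mm wide, 60 mm high, standing; origin at the centre of its underside. To be left alone
- screwdriver: screwdriver lying on the bench between robot and case. To be left alone
- mug: white mug 76 mm wide, 85 mm high; origin at the centre of its underside. To be left alone
- foam: white foam block 100 x 200 x 50 mm; origin at the centre of its underside. To be left alone

How it is judged:
By the outcome, as a careful person would: the job done as asked, in the order asked, and still so for the second after the job is handed in, with the robot touching nothing.
It also fails if it takes over 64 s, if anything falls off the work surface, if the arm or the gripper's body presses on something with over 40 N, if the wrist force passes 120 N, or if a joint passes its speed limit or range.

ROBOT

A 6-joint arm with a two-finger parallel gripper is mounted at the origin on the work surface. World frame = base frame: x ahead of the robot, y to its left, z up, the work surface at z = 0. Lengths are in m, angles in degrees, forces in N, time in s.
With the tool pointing down it reaches from about 0.15 to 0.775 m from the base axis. Payload 6.1 kg.
Tool frame: the origin (TCP) lies midway between the tips of the shut fingers; the grasp point (between the pads) lies arm.grip_depth behind it (arm.grip_depth is the distance from the TCP to the grasp point, in m); z points along the fingers, y is the line along which they close (so a half turn about z gives the same grasp; the last joint's range is limited). The gripper opens to 85 mm and grips with 20 to 120 N. Pads are 22 mm wide; open, the fingers measure 114 mm over their backs; the gripper's body (76 mm by 85 mm) begins 54 mm behind the grasp point. The pads swing forward as they close: fully open they stand 13 mm farther back than shut.
Start: joints at [71.161, 7.208, -2.269, 80.523, 0, 90], TCP at [0.17, 0.497, 0.231] pointing down, gripper open.
Joint ranges: [-155.77, 155.77], [-54.66, 111.73], [-72.52, 77.12], [-102.08, 115.82], [-83.92, 84.16], [-180, 180]. Speed limits (degrees/s): [136.94, 136.94, 172.46, 180, 180, 180].

INTERFACE

Orientations are given as [roll, pitch, yaw] about the fixed x, y, z axes, in that order (R = Rz(yaw) Ry(pitch) Rx(roll)).
In Python, from plant import sense, eyes, job_done, arm gives the robot as it stands.
- The arm moves only by the tool apply_moves, never from a script. Its argument "rows" is a list that holds one entry, the list of rows, each a list of 7 numbers: the shift along the world's x, y, z scaled (see below), then the turn, a rotation vector about the world's x, y, z scaled (see below), then the closure, from 0 (fully open) to 1 (shut). In form: [[[tx, ty, tz, rx, ry, rz, hand], ...]]. A call has 1 to 10 rows; each row is the pose to reach, as a shift and turn from the pose commanded when the call began, turning the shorter way round; what a row does not reach only later rows make up. The controller multiplies each number of a shift by 400 mm and each number of a turn by pi rad. A row lasts 1/12 s, in which the tool goes at most 41.7 mm and 7.16 degrees, less where a joint would pass 70% of its speed; a pose out of reach is approached as far as the arm can. A call with a number of a shift or a turn outside -1 to 1 is refused whole. A call with a gripper value outside its range is refused whole. The fingers move at their own pace and stop on an object; "force" is the grip in N (left out, the last holds). Time passes only in rows, so rows that repeat a pose let the fingers close. It gives the time, the measured TCP pose, the force, the opening and the grip force at its end, in the units of the state.
- sense(): the state, without advancing time (a new reading comes with each control period).
- eyes.camera(name): name is "scene" or "top" or "wrist"; returns (picture, depth): 400x640x3 uint8, red, green, blue; 400x640 float32, m along the optical axis (not along the pixel's ray), 0 where there is no reading.
- eyes.calibration(name): a dict with "camera_matrix" (3x3 intrinsics, pixels), "rvec" (rotation vector, rad) and "tvec" (3), from world to camera coordinates, as OpenCV has them. Camera axes: x right, y down, z forward; pixel columns grow to the right and rows downward; lengths in m; the calibration is good to about 2 mm. A picture is of the moment at which its call begins: read the wrist's pose just before it. calibration takes no time and is no camera call; for the wrist camera it gives the pose at the moment of the call.
- job_done(): hands the job in; it is judged then, once.
The state is a dict: "clock": time; "joints": joint angles; "qvel": joint speeds; "effort": joint torques, N m; "ee_pos": TCP position; "orientation": TCP orientation; "ft_force": force on the tool from outside, world axes, zero at the start; "torque": the same for the moment, N m; "grip_width": finger opening in m; "finger_force": force on a finger pad.
Only numpy, scipy, OpenCV 4.12 (cv2) and the standard library are available. Lean on these libraries where they do the work, as an engineer would, in place of code of your own. Each camera call takes 0.05 s, during which the arm holds its last target. There are 200 camera calls.

## Working session

There is one attempt and no reset: what is moved stays moved. The work goes in short steps, Python scripts to look and compute and a tool call to move; the robot and the scene stay as the last step left them, time stands still between calls to the robot, and variables do not carry over. Pictures are saved under pics/ and viewed, at most 10 in all, crops included, and the job is handed in when it is done.

Besides the shell and the picture viewer there is one more tool, called after ">>>" as name(argument=value, ...), one argument or row to a line, values as JSON. apply_moves: Moves the arm, as the interface text tells. Shifts and turns lie within -1 to 1; 1 stands for 400 mm of shift or pi rad of turn. Its arguments: {"type":"object","properties":{"rows":{"type":"array"},"force":{"type":"number"}},"required":["rows"]}

```bash
mkdir -p pics; ls; cat > h.py <<'E'
import numpy as np, cv2
from plant import sense, eyes, job_done, arm
def cal(n):
    c=eyes.calibration(n); R=cv2.Rodrigues(np.array(c["rvec"],float))[0]
    return np.array(c["camera_matrix"],float),R,np.array(c["tvec"],float).ravel()
def ray(n,u,v,z,c=None):
    K,R,t=c or cal(n); o=-R.T@t; d=R.T@np.linalg.inv(K)@np.array([u,v,1.0])
    return o+d*(z-o[2])/d[2]
def cloud(depth,c):
    K,R,t=c; v,u=np.mgrid[:depth.shape[0],:depth.shape[1]]
    P=np.stack([(u-K[0,2])/K[0,0]*depth,(v-K[1,2])/K[1,1]*depth,depth],-1)
    return (P-t)@R
def proj(n,p,c=None):
    K,R,t=c or cal(n); q=K@(R@np.array(p)+t); return q[:2]/q[2]
E
python3 - <<'E'
from h import *
print(sense(),arm.grip_depth)
for n in("top","scene"):
    c=cal(n); p,d=eyes.camera(n); cv2.imwrite(f"pics/{n}.png",p[:,:,::-1]); np.savez(f"{n}.npz",p=p,d=d); print(n,-c[1].T@c[2],c[0][0,0])
E
```

```text
pics
{'clock': 0.0, 'joints': array([ 7.11603857e+01,  7.24132776e+00, -2.32586525e+00,  8.05227717e+01,
       -2.15379533e-03,  9.00002924e+01]), 'qvel': array([ 0.01792094, -0.09241939,  0.02248146,  0.05080771,  0.00725259,
        0.01801552]), 'effort': array([ 3.28407414e-04, -4.35909426e+01,  3.52926099e+01,  1.73657300e-02,
        3.42951967e-05, -8.24422642e-06]), 'ee_pos': array([0.1694157 , 0.49649537, 0.23053224]), 'orientation': array([-1.79910035e+02,  2.15425175e-03,  1.61160097e+02]), 'ft_force': array([-0.41097019, -0.03119269,  0.25052538]), 'torque': array([-0.00190111,  0.02878897,  0.03561358]), 'finger_force': 0.0, 'grip_width': 0.0852434925382259} 0.0187
top [0.50354932 0.0399776  1.18646029] 372.01233606531594
scene [ 1.21038001 -0.74300482  0.71721866] 452.03422041150276
```

View pics/top.png

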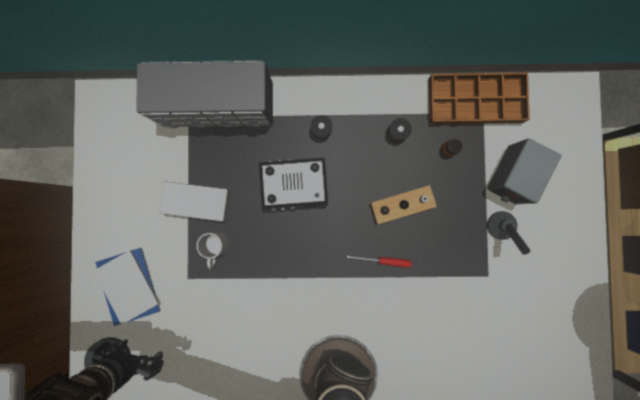

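View pics/scene.png

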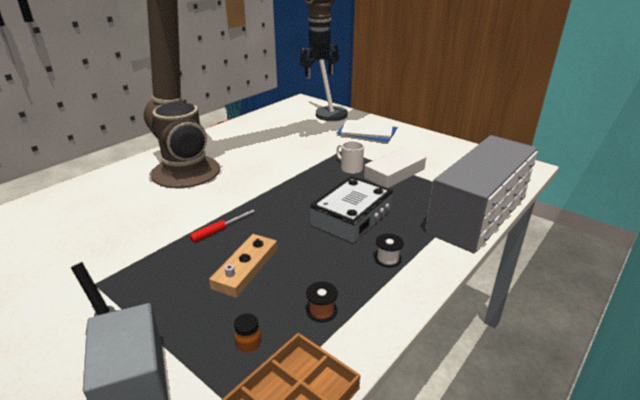

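The top view shows the rack at about (404,204), with the steel spacer at (424,199) and black heads at (385,210) and (404,204). The cover is at (293,184), and its empty hole is near (317,195), the -x,-y corner. Next I'll enlarge both to tell plug from rivet.

```bash
python3 - <<'E'
from h import *
T=np.load("top.npz");S=np.load("scene.npz")
a=cv2.resize(T['p'][150:230,255:445],None,fx=4,fy=4,interpolation=cv2.INTER_CUBIC)[:,:,::-1]
b=cv2.resize(S['p'][170:300,205:400],None,fx=3.9,fy=3.9,interpolation=cv2.INTER_CUBIC)[:,:,::-1][:280*2]
a=cv2.resize(T['p'][150:225,260:440],(780,325),interpolation=cv2.INTER_CUBIC)[:,:,::-1]
b=cv2.resize(S['p'][225:295,205:385],(700,272),interpolation=cv2.INTER_CUBIC)[:,:,::-1]
im=np.zeros((600,780,3),np.uint8); im[:325]=a; im[328:600,:700]=b
cv2.imwrite("pics/z.png",im)
for n,D,bx in(("top",T,[(x,y) for x,y in[(385,210),(404,204),(424,198),(317,195),(293,165),(410,200)]]),("scene",S,[(230,268),(245,257),(258,243),(340,190)])):
    C=cloud(D['d'],cal(n))
    for x,y in bx: print(n,x,y,C[y,x].round(4))
E
```

```text
top 385 210 [ 0.5107 -0.1474  0.0464]
top 404 204 [ 0.5285 -0.2069  0.041 ]
top 424 198 [ 0.546  -0.2659  0.0504]
top 317 195 [0.5605 0.0606 0.0097]
top 293 165 [0.6488 0.1309 0.0717]
top 410 200 [ 0.5409 -0.2275  0.0324]
scene 230 268 [ 0.5517 -0.2697  0.0527]
scene 245 257 [ 0.5348 -0.2108  0.0393]
scene 258 243 [ 0.5175 -0.1523  0.0386]
scene 340 190 [0.5481 0.1384 0.0723]
```

View pics/z.png

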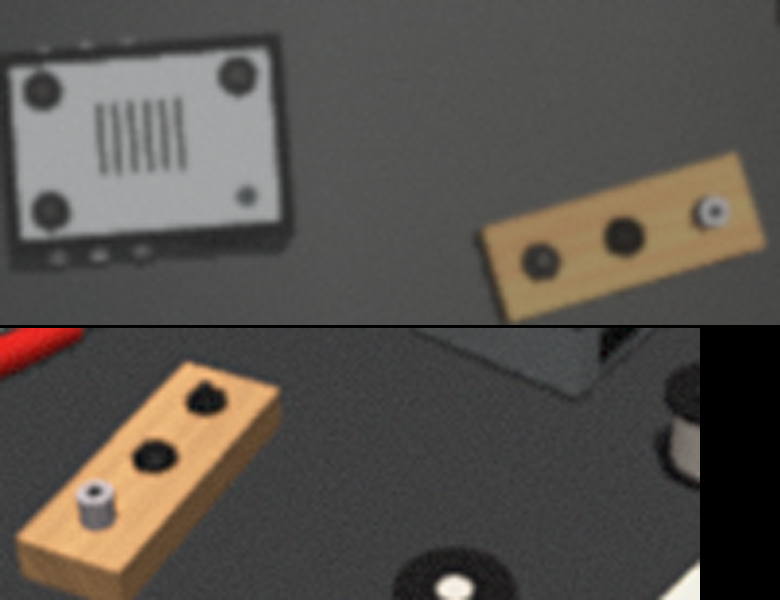

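The upper crop shows the raised pin on the left rack item, at (540,262), which is pixel (385,210) in the full image. The middle item is the domed plug and the right one the spacer. So the rivet is at about (0.511,-0.148), pin top near z 0.046, and the hole is at about (0.558,0.061).

```bash
python3 - <<'E'
from h import *
from scipy.spatial.transform import Rotation as Ro
s=sense(); K,R,t=cal("wrist"); o=-R.T@t
Rt=Ro.from_euler('xyz',s['orientation'],degrees=True).as_matrix()
print(K, "cam in tool",Rt.T@(o-s['ee_pos']),"axis in tool",Rt.T@R.T[:,2])
E
```

```text
[[308.86911995   0.         317.68692787]
 [  0.         308.86911995 203.74311883]
 [  0.           0.           1.        ]] cam in tool [ 0.07885787 -0.00046475 -0.1431129 ] axis in tool [-3.06203323e-01 -2.83265796e-04  9.51966094e-01]
```

>>> apply_moves(
  rows=[
    [[0.1, -0.1, 0.04, 0, 0, -0.035, 0.3], [0.2, -0.2, 0.04, 0, 0, -0.07, 0.3], [0.3, -0.3, 0.04, 0, 0, -0.105, 0.3], [0.4, -0.4, 0.04, 0, 0, -0.14, 0.3], [0.5, -0.5, 0.04, 0, 0, -0.175, 0.3], [0.6, -0.6, 0.04, 0, 0, -0.21, 0.3], [0.7, -0.7, 0.04, 0, 0, -0.245, 0.3], [0.75, -0.8, 0.04, 0, 0, -0.28, 0.3], [0.8, -0.9, 0.04, 0, 0, -0.304, 0.3], [0.8, -1.0, 0.04, 0, 0, -0.304, 0.3]],
  ],
)

```text
clock: 0.93
ee_pos: [0.4453, 0.1869, 0.2466]
orientation: [-180.0, 0.0, 106.3]
ft_force: [0.6, 0.4, -0.2]
grip_width: 0.0595
finger_force: 0.0
```

>>> apply_moves(
  rows=[
    [[0.06, -0.04, -0.04, 0, 0, 0, 0.3], [0.12, -0.1, -0.1, 0, 0, 0, 0.3], [0.17, -0.1, -0.15, 0, 0, 0, 0.3], [0.17, -0.1, -0.15, 0, 0, 0, 0.3]],
  ],
)

```text
clock: 1.27
ee_pos: [0.513, 0.1465, 0.1822]
orientation: [-179.7, 0.0, 106.2]
ft_force: [-1.9, -0.6, -0.5]
grip_width: 0.0597
finger_force: 0.0
```

>>> apply_moves(
  rows=[
    [[0.05, -0.1, -0.03, 0, 0, 0, 0.3], [0.11, -0.2, -0.06, 0, 0, 0, 0.3], [0.11, -0.215, -0.08, 0, 0, 0, 0.3], [0.11, -0.215, -0.08, 0, 0, 0, 0.3], [0.11, -0.215, -0.08, 0, 0, 0, 0.3]],
  ],
)

```text
clock: 1.68
ee_pos: [0.5552, 0.0623, 0.1548]
orientation: [-179.9, -0.0, 106.4]
ft_force: [0.5, -0.1, -0.2]
grip_width: 0.0596
finger_force: 0.0
```

```bash
python3 - <<'E'
from h import *
s=sense();c=cal("wrist"); p,d=eyes.camera("wrist"); np.savez("w1.npz",p=p,d=d,R=c[1],t=c[2],K=c[0])
print(s['ee_pos'],s['ft_force'],proj("wrist",[.558,.061,.072],c))
C=cloud(d,c); m=(C[...,2]>.055)&(C[...,2]<.095)&(p.min(2)>90)&(d>0); print("plate z",np.percentile(C[m][:,2],[5,25,50,75,95]),m.sum())
cv2.imwrite("pics/w1.png",p[:,:,::-1])
E
```

```text
[0.5552197  0.06228121 0.15476696] [ 0.50675214 -0.05076363 -0.21406752] [321.71090304 213.21687624]
plate z [0.06958255 0.07037089 0.07085844 0.07133273 0.0720996 ] 38901
```

View pics/w1.png

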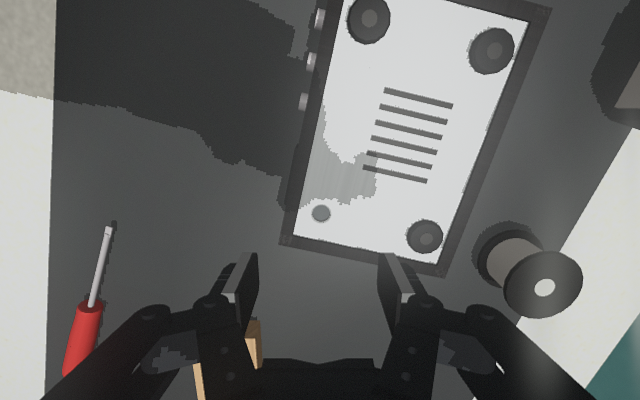

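The wrist view shows the empty hole at (321,213), the cover plate around it, and the fingertips near (255,255) and (382,255). I'll fit the hole outline and cross-check it against the three seated rivets.

```bash
python3 - <<'E'
from h import *
w=np.load("w1.npz"); c=(w['K'],w['R'],w['t']); g=cv2.cvtColor(w['p'],cv2.COLOR_RGB2GRAY)
sub=g[195:232,300:345]; print(sub[18,5:38:2],sub[::3,21])
for th in (110,125,140):
    m=(sub<th).astype(np.uint8); n,l,st,ce=cv2.connectedComponentsWithStats(m)
    k=l[18,21]
    if k==0: print(th,'none');continue
    print(th,st[k],ce[k]+[300,195]); u,v=ce[k]+[300,195]
    print(ray(0,u,v,.0709,c)[:2], "width mm",st[k][2]*np.linalg.norm(ray(0,u+1,v,.0709,c)-ray(0,u,v,.0709,c))*1e3,st[k][3]*np.linalg.norm(ray(0,u,v+1,.0709,c)-ray(0,u,v,.0709,c))*1e3)
for u,v in((369,18),(491,50),(425,236)): print(ray(0,u,v,.0769,c)[:2])
C=cloud(w['d'],c); print(C[205:222:4,321,2],C[200:230,300:345,2].min())
E
```

```text
[212 212 214 191 119 123 124 125 125 123 125 124 114 204 214 214 213] [162 158 215 183 123 124 125 126 126 170 213 213 213]
110 none
125 none
140 [ 12  10  19  17 230] [320.70434783 213.06086957]
[0.55733277 0.06053195] width mm 14.810962314912649 14.067405516157656
[0.54890084 0.19606784]
[0.63073023 0.2009766 ]
[0.63982466 0.06724769]
[0.01013218 0.01142183 0.01037594 0.01081378 0.0690591 ] 0.00916033465591364
```

>>> apply_moves(
  rows=[
    [[-0.01, -0.1, 0, 0, 0, 0, 0.3], [-0.03, -0.2, 0, 0, 0, 0, 0.3], [-0.06, -0.3, 0, 0, 0, 0, 0.3], [-0.09, -0.4, -0.03, 0, 0, 0, 0.3], [-0.11, -0.5, -0.06, 0, 0, 0, 0.3], [-0.11, -0.525, -0.06, 0, 0, 0, 0.3], [-0.11, -0.525, -0.06, 0, 0, 0, 0.3], [-0.11, -0.525, -0.06, 0, 0, 0, 0.3]],
  ],
)

```text
clock: 2.4
ee_pos: [0.5123, -0.1467, 0.1322]
orientation: [179.9, -0.0, 106.4]
ft_force: [0.3, -0.0, 0.3]
grip_width: 0.0599
finger_force: 0.0
```

```bash
python3 - <<'E'
from h import *
s=sense();c=cal("wrist"); p,d=eyes.camera("wrist"); np.savez("w2.npz",p=p,d=d,R=c[1],t=c[2],K=c[0])
print(s['ee_pos'],s['orientation'],proj("wrist",[.511,-.148,.046],c))
cv2.imwrite("pics/w2.png",p[:,:,::-1])
E
```

```text
[ 0.51227768 -0.1466896   0.13217545] [ 1.79928948e+02 -7.18093591e-03  1.06436574e+02] [316.3720933  210.36693919]
```

View pics/w2.png

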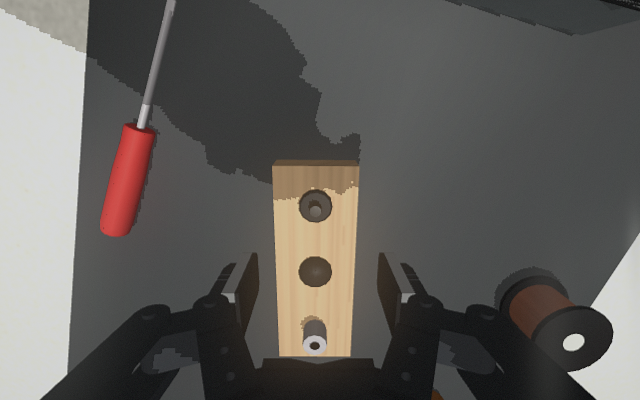

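The rivet's collar is at (315,206) with its lighter pin top at (315,211), the plug at (315,271) and the spacer at (315,345). The fingers straddle the rack cleanly.

```bash
python3 - <<'E'
from h import *
w=np.load("w2.npz"); c=(w['K'],w['R'],w['t']); p=w['p']; g=cv2.cvtColor(p,cv2.COLOR_RGB2GRAY)
print(g[194:226:2,304:328:2])
C=cloud(w['d'],c); print((C[194:226:2,304:328:2,2]*1e3).round().astype(int))
z=C[...,2]; 
sub=np.zeros_like(g); sub[190:228,296:336]=1
m=((z>.042)&(z<.052)&(sub>0)); v,u=np.nonzero(m); print("pin top",np.median(z[m]),m.sum(),u.mean(),v.mean(),C[m].mean(0))
sat=cv2.cvtColor(p,cv2.COLOR_RGB2HSV)[...,1]
m=((z>.034)&(z<.040)&(sub>0)&(g<95)); print("collar z",np.median(z[m]))
mm=((sub>0)&(sat<70)).astype(np.uint8); n,l,st,ce=cv2.connectedComponentsWithStats(mm); k=l[203,315]; print(st[k],ce[k],ray(0,*ce[k],.034,c))
cn=max(cv2.findContours((l==k).astype(np.uint8),0,1)[0],key=len); (u,v),ax,_=cv2.fitEllipse(cn); print(u,v,ax,ray(0,u,v,.036,c))
E
```

```text
[[ 57  52  56  79  79  83  83  82  80  64  59  55]
 [ 55  75  81  81  81  81  82  82  83  83  82  60]
 [ 79  79  79  80  82  82  81  82  80  84  83  82]
 [ 81  79  81  82  65  65  66  84  82  84  83  84]
 [ 79  81  81  61  61  59  59  56  82  82  84  84]
 [ 78  80  83  57  58  59  57  58  65  83  81  84]
 [ 79  80  64  57  68 108 109  70  56  82  82  83]
 [ 80  80  79  84 106 108 111 118  79  81  82  83]
 [ 80  79  80  96 103 105 107 107 115  80  83  83]
 [ 80  79  81  93  99 101 104 105 110  80  84  83]
 [ 80  82  82  87  95  96  99 100  88  82  82  82]
 [ 76  81  81  81  84  94  97  84  81  83  83  75]
 [133  68  82  81  82  81  82  83  83  83  73 108]
 [190 182  72  75  80  83  82  83  74  59 142 191]
 [187 188 187 181 180 147 112 108 178 191 189 189]
 [188 187 189 189 188 186 184 181 184 189 189 189]]
[[36 37 36 38 36 37 36 36 35 36 36 35]
 [37 37 36 37 36 37 36 37 36 37 36 36]
 [38 35 37 37 36 37 37 37 37 37 38 36]
 [36 37 36 37 37 37 36 36 37 36 36 37]
 [36 35 37 37 37 39 37 38 36 37 38 37]
 [36 36 36 38 43 44 43 41 38 37 35 36]
 [36 36 37 43 46 48 46 47 41 36 36 37]
 [36 38 36 47 47 47 47 46 47 36 37 36]
 [36 37 37 47 47 47 48 47 47 37 36 37]
 [38 35 36 47 47 46 47 47 46 37 38 38]
 [36 36 37 47 46 46 46 46 45 37 35 35]
 [37 36 37 36 47 48 46 37 36 36 37 36]
 [35 37 36 36 37 35 36 37 35 35 37 30]
 [31 30 37 36 38 35 36 38 35 36 30 31]
 [30 31 31 31 31 30 35 30 30 30 29 30]
 [30 29 30 30 31 31 31 31 31 30 30 31]]
pin top 0.04668704665705835 134 314.7238805970149 209.98507462686567 [ 0.50963531 -0.14793333  0.04639027]
collar z 0.03636840936007028
[     0      0    640    400 255373] [319.51065304 199.4813978 ] [ 0.51195199 -0.14223561  0.034     ]
319.5 199.5 (459.8666076660156, 782.2474975585938) [ 0.51176072 -0.14166981  0.036     ]
```

```bash
python3 - <<'E'
from h import *
w=np.load("w2.npz"); c=(w['K'],w['R'],w['t']); p=w['p']; g=cv2.cvtColor(p,cv2.COLOR_RGB2GRAY)
z=cloud(w['d'],c)[...,2]; sub=np.zeros_like(g); sub[188:228,294:338]=1
m=((z>.042)&(sub>0)&(g>86)); v,u=np.nonzero(m); print("top",u.mean(),v.mean(),m.sum(),ray(0,u.mean(),v.mean(),.0468,c))
m=((z>.0335)&(sub>0)).astype(np.uint8); m=cv2.morphologyEx(m,cv2.MORPH_OPEN,np.ones((3,3)))
cn=max(cv2.findContours(m,0,1)[0],key=cv2.contourArea); (u,v),ax,_=cv2.fitEllipse(cn); print(u,v,ax,ray(0,u,v,.036,c), 28*308.9/((c[1]@np.array([.51,-.148,.036])+c[2])[2]*1e3))
E
```

```text
top 315.5192307692308 210.875 104 [ 0.51040196 -0.14832612  0.0468    ]
314.8426208496094 205.86590576171875 (31.182498931884766, 32.630516052246094) [ 0.5096574 -0.1479459  0.036    ] 34.32970514996669
```

>>> apply_moves(
  rows=[
    [[-0.006, -0.004, -0.05, 0, 0, 0, 0.5], [-0.006, -0.004, -0.1, 0, 0, 0, 0.5], [-0.006, -0.004, -0.15, 0, 0, 0, 0.5], [-0.006, -0.004, -0.19, 0, 0, 0, 0.5], [-0.006, -0.004, -0.22, 0, 0, 0, 0.5], [-0.006, -0.004, -0.233, 0, 0, 0, 0.5], [-0.006, -0.004, -0.233, 0, 0, 0, 0.5], [-0.006, -0.004, -0.233, 0, 0, 0, 0.5]],
  ],
  force=40,
)

```text
clock: 3.12
ee_pos: [0.5103, -0.148, 0.0387]
orientation: [180.0, 0.0, 106.5]
ft_force: [0.4, -0.2, -0.3]
grip_width: 0.0424
finger_force: 0.0
```

>>> apply_moves(
  rows=[
    [[0, 0, 0, 0, 0, 0, 0.8], [0, 0, 0, 0, 0, 0, 1], [0, 0, 0, 0, 0, 0, 1], [0, 0, 0, 0, 0, 0, 1], [0, 0, 0, 0, 0, 0, 1], [0, 0, 0, 0, 0, 0, 1], [0, 0, 0, 0, 0, 0, 1], [0, 0, 0, 0, 0, 0, 1]],
  ],
  force=40,
)

```text
clock: 3.78
ee_pos: [0.5103, -0.1491, 0.039]
orientation: [179.9, 0.0, 106.4]
ft_force: [-0.7, 0.9, 6.3]
grip_width: 0.007
finger_force: 39.3
```

```bash
python3 - <<'E'
from h import *
p,d=eyes.camera("wrist"); s=sense(); print(s['ft_force'],s['torque'],s['grip_width'])
cv2.imwrite("pics/w3.png",cv2.resize(p[190:340,220:420],(800,600),interpolation=cv2.INTER_CUBIC)[:,:,::-1])
E
```

```text
[-0.2837016   1.19604795  6.21526739] [ 0.30251075  0.03733957 -0.01531642] 0.006604697610540316
```

View pics/w3.png

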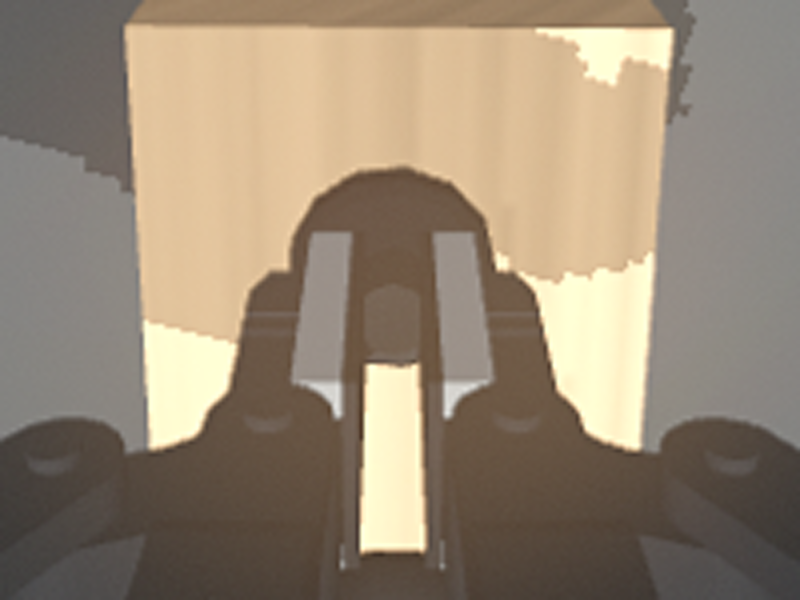

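The crop shows the pin held between the pads (at crop (392,322)), with the collar under the fingertips. The grasp is good, so I'll lift straight up.

>>> apply_moves(
  rows=[
    [[0, 0, 0.005, 0, 0, 0, 1], [0, 0, 0.015, 0, 0, 0, 1], [0, 0, 0.04, 0, 0, 0, 1], [0, 0, 0.08, 0, 0, 0, 1], [0, 0, 0.14, 0, 0, 0, 1], [0, 0, 0.2, 0, 0, 0, 1], [0, 0, 0.25, 0, 0, 0, 1], [0, 0, 0.25, 0, 0, 0, 1], [0, 0, 0.25, 0, 0, 0, 1]],
  ],
  force=30,
)

```text
clock: 4.58
ee_pos: [0.5104, -0.1494, 0.1398]
orientation: [179.9, 0.1, 106.4]
ft_force: [0.5, 0.7, -1.3]
grip_width: 0.0068
finger_force: 38.6
```

```bash
python3 - <<'E'
from h import *
s=sense();c=cal("wrist"); p,d=eyes.camera("wrist"); print(s['ee_pos'],s['ft_force'],s['torque'],s['grip_width'],s['finger_force'])
cv2.imwrite("pics/w4.png",cv2.resize(p[190:340,220:420],(800,600),interpolation=cv2.INTER_CUBIC)[:,:,::-1])
np.savez("w4.npz",p=p,d=d,R=c[1],t=c[2],K=c[0])
E
```

```text
[ 0.51040562 -0.14941104  0.139792  ] [ 0.48614207  0.69460033 -1.2811667 ] [-0.01829802 -0.01309407  0.03386257] 0.0067538165349425305 38.63545060157776
```

View pics/w4.png

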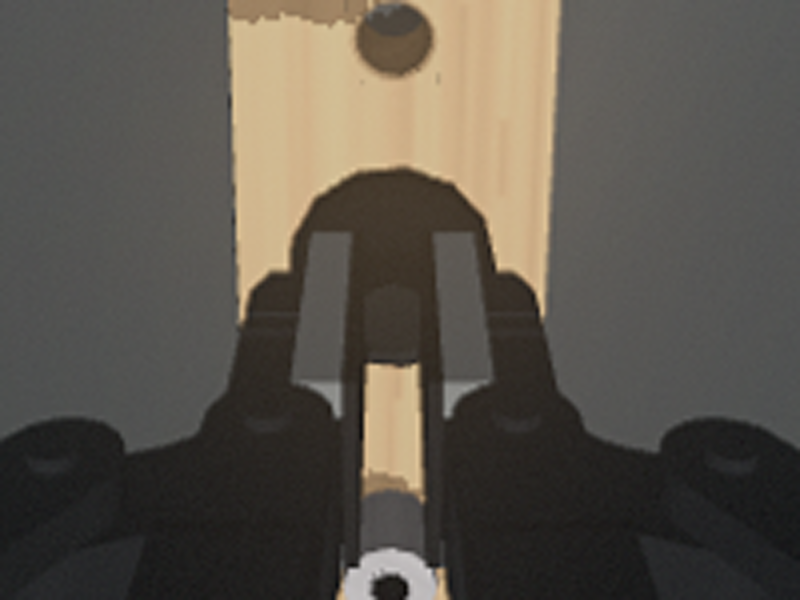

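The rivet is lifted out, sitting centred between the pads as before. The rack hole at crop (394,38) is empty. Next I'll measure the collar's offset in the hand.

```bash
python3 - <<'E'
from h import *
w=np.load("w4.npz"); c=(w['K'],w['R'],w['t']); g=cv2.cvtColor(w['p'],cv2.COLOR_RGB2GRAY)
tcp=np.array([.51040,-.14941,.1398]); a=np.deg2rad(106.4); X=np.array([np.cos(a),np.sin(a)]);Y=np.array([np.sin(a),-np.cos(a)])
pts=[]
for v in range(228,256):
    r=g[v,285:352].astype(int); k=np.nonzero(r<75)[0]
    if len(k)>4: pts.append((285+k[0],v)); pts.append((285+k[-1],v))
for zz in(.1308,.1338,.1368):
    Q=np.array([ray(0,u+(.0),v,zz,c)[:2]-tcp[:2] for u,v in pts]); q=np.c_[Q@X,Q@Y]*1e3
    A=np.c_[2*q,np.ones(len(q))]; s=np.linalg.lstsq(A,(q**2).sum(1),rcond=None)[0]; print(zz,s[:2],np.sqrt(s[2]+s[0]**2+s[1]**2))
print(pts[::4])
# hole at same camera geometry
E
```

```text
0.1308 [-0.01305381 -0.66557879] 13.344085642136744
0.1338 [ 1.53770359 -0.6733483 ] 13.080632430427526
0.1368 [ 3.08846099 -0.68111782] 12.81717921871833
[(np.int64(310), 233), (np.int64(306), 235), (np.int64(303), 237), (np.int64(300), 239), (np.int64(298), 241), (np.int64(297), 243), (np.int64(296), 245), (np.int64(295), 247), (np.int64(294), 249), (np.int64(293), 251), (np.int64(293), 253), (np.int64(293), 255)]
```

>>> apply_moves(
  rows=[
    [[0.015, 0.06, 0, 0, 0, 0, 1], [0.035, 0.15, 0, 0, 0, 0, 1], [0.057, 0.25, 0, 0, 0, 0, 1], [0.08, 0.35, 0, 0, 0, 0, 1], [0.1, 0.44, 0, 0, 0, 0, 1], [0.115, 0.5, 0, 0, 0, 0, 1], [0.119, 0.524, -0.02, 0, 0, 0, 1], [0.119, 0.524, -0.06, 0, 0, 0, 1], [0.119, 0.524, -0.075, 0, 0, 0, 1], [0.119, 0.524, -0.075, 0, 0, 0, 1]],
  ],
)

```text
clock: 5.47
ee_pos: [0.5551, 0.0599, 0.105]
orientation: [-179.7, -0.0, 106.4]
ft_force: [-0.4, -0.5, -0.3]
grip_width: 0.0069
finger_force: 38.6
```

```bash
python3 - <<'E'
from h import *
s=sense();c=cal("wrist"); p,d=eyes.camera("wrist"); print(s['ee_pos'],s['ft_force'],s['grip_width'])
s2=eyes.camera("scene")[0]
im=np.zeros((600,800,3),np.uint8)
im[:,:400]=cv2.resize(p[170:320,270:370],(400,600),interpolation=cv2.INTER_CUBIC)
u,v=proj("scene",[.558,.06,.08]).astype(int); im[:400,400:]=cv2.resize(s2[v-30:v+30,u-30:u+30],(400,400),interpolation=cv2.INTER_CUBIC)
cv2.imwrite("pics/w5.png",im[:,:,::-1]); np.savez("w5.npz",p=p,d=d,R=c[1],t=c[2],K=c[0])
E
```

```text
[0.5551105  0.0598756  0.10502798] [-0.38139982 -0.47736082 -0.26797519] 0.006878924570221215
```

View pics/w5.png

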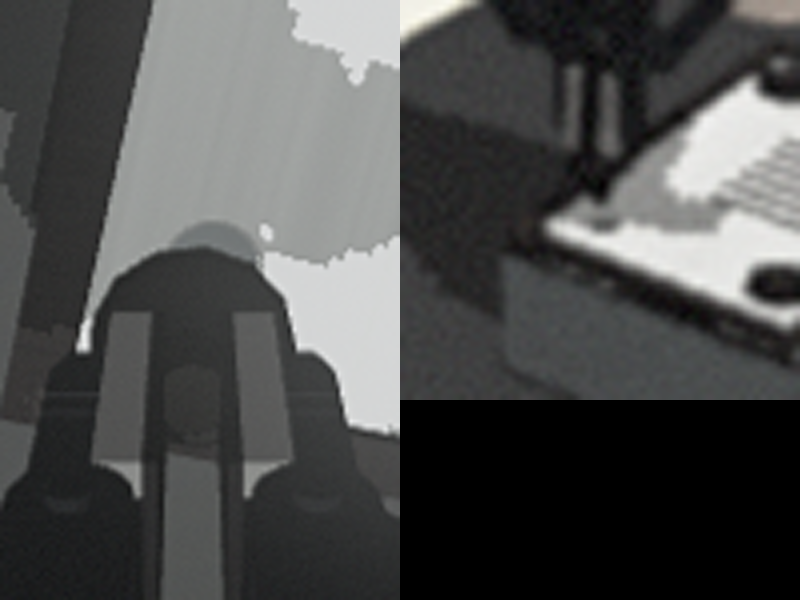

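The left crop shows the hole's far arc at (213,225) beyond the collar, whose top is at (205,248). The scene crop shows the nose just above the hole, at (600,215). I'll fit the arc to correct the offset.

```bash
python3 - <<'E'
from h import *
s=sense(); print(s['ee_pos'],s['ft_force'],s['qvel'].round(2))
w=np.load("w5.npz"); c=(w['K'],w['R'],w['t']); g=cv2.cvtColor(w['p'],cv2.COLOR_RGB2GRAY)
print(g[220:240:1,308:342:2])
a=np.deg2rad(106.4); X=np.array([np.cos(a),np.sin(a)]);Y=np.array([np.sin(a),-np.cos(a)]); tcp=np.array([.55511,.05988])
# apex of hole arc (rough) and collar centre in hand
for u,v in((313,228),(323.5,225.5),(334,231)): q=ray(0,u,v,.0709,c)[:2]-tcp; print(u,v,q@X*1e3,q@Y*1e3)
E
```

```text
[0.55647907 0.05964849 0.10740462] [ 0.43595641  0.2927254  -0.06957373] [-0.1  -0.66  1.34  0.15  0.14  0.05]
[[156 156 157 157 158 157 155 157 157 156 156 157 158 158 160 159 161]
 [156 156 157 156 157 157 155 156 157 156 156 157 158 159 159 159 161]
 [154 156 157 157 157 155 155 156 158 156 157 158 157 159 159 159 161]
 [155 157 155 158 158 157 155 157 158 156 156 158 157 159 158 158 163]
 [154 157 156 156 157 156 157 160 159 157 156 158 158 158 157 159 160]
 [156 156 156 156 157 158 140 133 135 139 157 159 157 158 154 159 161]
 [155 157 156 157 149 136 121 118 119 123 136 159 157 156 209 157 160]
 [155 155 156 158 132 121 118 118 119 118 119 141 158 155 218 169 159]
 [156 156 156 143 120 118 119 118 118 117 117 126 147 156 216 174 160]
 [155 155 157 128 118 119 118 119 118 117 118 118 134 155 213 174 160]
 [155 156 144 119 119 121 122 121 120 119 118 117 126 154 173 161 159]
 [157 160 137 120 122 108  94 104 121 120 119 118 120 147 157 158 157]
 [162 120  90  77  76  68  60  66  92 121 120 120 118 137 157 156 156]
 [ 99  60  53  49  50  52  55  55  60  83 120 120 118 133 202 207 165]
 [ 47  47  48  51  53  53  54  56  58  57  77 104 123 168 209 214 207]
 [ 47  49  53  54  54  57  58  58  56  58  59  70  83 144 211 212 213]
 [ 49  51  52  54  54  55  56  57  58  60  59  58  59 150 209 213 212]
 [ 52  52  55  51  56  57  57  58  58  59  60  58  59 101 213 213 212]
 [ 51  49  51  55  56  56  56  57  57  60  61  61  62  59 213 213 213]
 [ 52  53  52  54  57  56  57  59  61  59  60  61  63  59 161 215 213]]
313 228 5.524168354126388 -3.760991233842276
323.5 225.5 7.196700746814118 2.7239233222306747
334 231 3.542192021320476 9.255831742089379
```

>>> apply_moves(
  rows=[
    [[0, 0.001, 0, 0, 0, 0, 1], [0, 0.001, 0, 0, 0, 0, 1], [0, 0.001, 0, 0, 0, 0, 1], [0, 0.001, 0, 0, 0, 0, 1], [0, 0.001, 0, 0, 0, 0, 1]],
  ],
)

```text
clock: 5.98
ee_pos: [0.5573, 0.0608, 0.1084]
orientation: [180.0, 0.0, 106.4]
ft_force: [0.3, 1.3, -0.6]
grip_width: 0.0066
finger_force: 38.6
```

>>> apply_moves(
  rows=[
    [[0.002, 0, -0.01, 0, 0, 0, 1], [0.002, 0, -0.02, 0, 0, 0, 1], [0.002, 0, -0.03, 0, 0, 0, 1], [0.002, 0, -0.035, 0, 0, 0, 1], [0.002, 0, -0.04, 0, 0, 0, 1], [0.002, 0, -0.045, 0, 0, 0, 1], [0.002, 0, -0.045, 0, 0, 0, 1]],
  ],
)

```text
clock: 6.57
ee_pos: [0.5577, 0.0609, 0.0895]
orientation: [-180.0, -0.0, 106.4]
ft_force: [-0.7, 0.2, -0.6]
grip_width: 0.0069
finger_force: 38.6
```

>>> apply_moves(
  rows=[
    [[0, 0, -0.004, 0, 0, 0, 1], [0, 0, -0.008, 0, 0, 0, 1], [0, 0, -0.012, 0, 0, 0, 1], [0, 0, -0.016, 0, 0, 0, 1], [0, 0, -0.016, 0, 0, 0, 1], [0, 0, -0.016, 0, 0, 0, 1]],
  ],
)

```text
clock: 7.07
ee_pos: [0.5579, 0.0609, 0.0835]
orientation: [-180.0, -0.0, 106.4]
ft_force: [-0.4, -0.4, -0.2]
grip_width: 0.007
finger_force: 38.6
```

>>> apply_moves(
  rows=[
    [[0, 0, -0.002, 0, 0, 0, 1], [0, 0, -0.004, 0, 0, 0, 1], [0, 0, -0.006, 0, 0, 0, 1], [0, 0, -0.007, 0, 0, 0, 1], [0, 0, -0.007, 0, 0, 0, 1]],
  ],
)

```text
clock: 7.48
ee_pos: [0.558, 0.0609, 0.0807]
orientation: [-180.0, 0.0, 106.4]
ft_force: [1.3, -1.1, -0.5]
grip_width: 0.0067
finger_force: 38.6
```

>>> apply_moves(
  rows=[
    [[0, 0, -0.001, 0, 0, 0, 1], [0, 0, -0.001, 0, 0, 0, 1], [0, 0, -0.002, 0, 0, 0, 1], [0, 0, -0.002, 0, 0, 0, 1]],
  ],
)

```text
clock: 7.82
ee_pos: [0.558, 0.0609, 0.08]
orientation: [180.0, 0.0, 106.4]
ft_force: [0.9, -0.3, 0.8]
grip_width: 0.007
finger_force: 38.7
```

>>> apply_moves(
  rows=[
    [[0, 0, -0.001, 0, 0, 0, 1], [0, 0, -0.001, 0, 0, 0, 1], [0, 0, -0.001, 0, 0, 0, 1]],
  ],
)

```text
clock: 8.07
ee_pos: [0.558, 0.0609, 0.0796]
orientation: [180.0, 0.0, 106.4]
ft_force: [-0.1, -1.1, -0.2]
grip_width: 0.0069
finger_force: 38.7
```

>>> apply_moves(
  rows=[
    [[0, 0, -0.001, 0, 0, 0, 1], [0, 0, -0.001, 0, 0, 0, 1], [0, 0, -0.001, 0, 0, 0, 1]],
  ],
)

```text
clock: 8.32
ee_pos: [0.5581, 0.0609, 0.0794]
orientation: [180.0, 0.0, 106.4]
ft_force: [-0.1, -0.9, 1.4]
grip_width: 0.0068
finger_force: 38.8
```

>>> apply_moves(
  rows=[
    [[0, 0, -0.001, 0, 0, 0, 1], [0, 0, -0.001, 0, 0, 0, 1], [0, 0, -0.001, 0, 0, 0, 1]],
  ],
)

```text
clock: 8.57
ee_pos: [0.5581, 0.0608, 0.0791]
orientation: [180.0, 0.0, 106.4]
ft_force: [-0.9, -1.4, 4.2]
grip_width: 0.0066
finger_force: 39.0
```

>>> apply_moves(
  rows=[
    [[0, 0, -0.001, 0, 0, 0, 1], [0, 0, -0.001, 0, 0, 0, 1], [0, 0, -0.001, 0, 0, 0, 1]],
  ],
)

```text
clock: 8.82
ee_pos: [0.5581, 0.0609, 0.0786]
orientation: [180.0, 0.0, 106.4]
ft_force: [-0.7, -2.1, 4.2]
grip_width: 0.0067
finger_force: 39.0
```

The collar is on the plate at about 4 N, where the gasket gives. Now I'll release.

>>> apply_moves(
  rows=[
    [[0, 0, 0.001, 0, 0, 0, 0.8], [0, 0, 0.001, 0, 0, 0, 0.7], [0, 0, 0.001, 0, 0, 0, 0.6], [0, 0, 0.001, 0, 0, 0, 0.55], [0, 0, 0.03, 0, 0, 0, 0.55], [0, 0, 0.08, 0, 0, 0, 0.55], [0, 0, 0.14, 0, 0, 0, 0.55], [0, 0, 0.18, 0, 0, 0, 0.55], [0, 0, 0.18, 0, 0, 0, 0.55], [0, 0, 0.18, 0, 0, 0, 0.55]],
  ],
)

```text
clock: 9.65
ee_pos: [0.5587, 0.0611, 0.1518]
orientation: [179.9, 0.0, 106.4]
ft_force: [-0.1, -0.6, -1.2]
grip_width: 0.0382
finger_force: 0.0
```

```bash
python3 - <<'E'
from h import *
s=sense();c=cal("wrist"); p,d=eyes.camera("wrist"); print(s['ee_pos'],s['ft_force'],s['grip_width'])
cv2.imwrite("pics/w6.png",cv2.resize(p[170:270,250:390],(784,560),interpolation=cv2.INTER_CUBIC)[:,:,::-1]); np.savez("w6.npz",p=p,d=d,R=c[1],t=c[2],K=c[0])
C=cloud(d,c); z=C[...,2]; u0,v0=proj(0,[.558,.061,.0765],c).astype(int); print(u0,v0)
print((z[v0-18:v0+16:2,u0-18:u0+20:2]*1e3).round().astype(int))
E
```

```text
[0.55874531 0.06109629 0.15181688] [-0.11528023 -0.63952373 -1.16645777] 0.03819207834418701
317 213
[[70 71 70 70 71 71 73 74 73 73 74 73 70 69 70 70 70 70 70]
 [70 69 71 70 72 75 76 76 75 77 76 74 74 74 71 70 70 70 71]
 [71 70 70 75 76 77 77 78 77 77 75 77 78 75 76 70 71 71 69]
 [70 70 75 77 75 76 76 77 76 77 75 75 75 76 77 75 71 70 70]
 [70 73 76 76 76 76 76 77 77 77 77 77 75 77 77 76 75 71 70]
 [70 75 76 76 76 76 76 76 77 76 77 77 77 76 77 76 75 73 70]
 [75 76 77 76 76 76 76 77 76 76 77 76 77 76 76 75 76 74 70]
 [75 76 77 75 76 77 76 79 79 80 78 77 76 76 76 76 76 75 70]
 [75 77 76 77 76 76 78 84 85 84 83 80 77 77 76 77 76 75 70]
 [74 77 76 77 78 77 83 85 87 86 86 85 76 77 76 76 77 77 70]
 [76 77 76 76 76 75 87 86 87 86 87 86 80 78 77 76 76 76 70]
 [76 76 76 77 75 77 87 86 86 87 87 86 85 77 77 77 75 75 70]
 [71 75 76 76 77 76 87 87 86 87 86 87 77 77 77 77 76 74 69]
 [70 76 76 76 76 76 86 87 86 86 85 86 76 77 76 77 76 70 70]
 [71 71 75 77 76 76 76 86 87 86 86 77 76 76 77 76 71 70 70]
 [70 69 71 76 77 76 76 76 75 76 76 76 77 76 76 70 70 71 70]
 [71 70 70 70 75 76 77 76 76 76 76 76 76 76 69 70 70 71 70]]
```

View pics/w6.png

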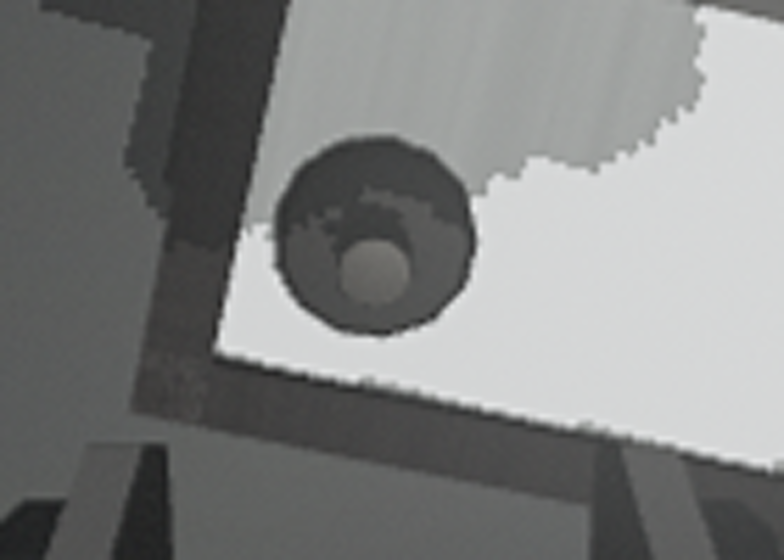

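The rivet's collar is seated all round, with the plate at 70 mm and the collar top at 76 mm. The pin is still raised, its top at about 86.5 mm, seen at crop (375,272). Now I'll shut the fingers and approach the pin.

>>> apply_moves(
  rows=[
    [[0, 0, 0, 0, 0, 0, 1], [0, 0, 0, 0, 0, 0, 1], [0, 0, 0, 0, 0, 0, 1], [0, 0, -0.04, 0, 0, 0, 1], [0, 0, -0.08, 0, 0, 0, 1], [0, 0, -0.12, 0, 0, 0, 1], [0, 0, -0.14, 0, 0, 0, 1], [0, 0, -0.15, 0, 0, 0, 1], [0, 0, -0.15, 0, 0, 0, 1], [0, 0, -0.15, 0, 0, 0, 1]],
  ],
  force=40,
)

```text
clock: 10.53
ee_pos: [0.5582, 0.061, 0.0908]
orientation: [180.0, 0.0, 106.4]
ft_force: [-0.3, -0.2, -0.0]
grip_width: -0.0002
finger_force: 0.0
```

>>> apply_moves(
  rows=[
    [[0, 0, -0.004, 0, 0, 0, 1], [0, 0, -0.008, 0, 0, 0, 1], [0, 0, -0.01, 0, 0, 0, 1], [0, 0, -0.012, 0, 0, 0, 1], [0, 0, -0.012, 0, 0, 0, 1]],
  ],
)

```text
clock: 10.95
ee_pos: [0.5582, 0.0609, 0.086]
orientation: [180.0, 0.0, 106.4]
ft_force: [-0.2, -0.7, 1.9]
grip_width: -0.0003
finger_force: 0.9
```

>>> apply_moves(
  rows=[
    [[0, 0, -0.001, 0, 0, 0, 1], [0, 0, -0.002, 0, 0, 0, 1], [0, 0, -0.002, 0, 0, 0, 1]],
  ],
)

```text
clock: 11.2
ee_pos: [0.5582, 0.0609, 0.0852]
orientation: [180.0, 0.0, 106.4]
ft_force: [-0.6, -0.1, 4.0]
grip_width: 0.0002
finger_force: 2.0
```

>>> apply_moves(
  rows=[
    [[0, 0, -0.001, 0, 0, 0, 1], [0, 0, -0.002, 0, 0, 0, 1], [0, 0, -0.003, 0, 0, 0, 1], [0, 0, -0.004, 0, 0, 0, 1], [0, 0, -0.005, 0, 0, 0, 1], [0, 0, -0.005, 0, 0, 0, 1]],
  ],
)

```text
clock: 11.7
ee_pos: [0.5582, 0.0609, 0.0829]
orientation: [180.0, 0.0, 106.4]
ft_force: [0.1, -0.1, 5.4]
grip_width: -0.0001
finger_force: 2.3
```

>>> apply_moves(
  rows=[
    [[0, 0, -0.001, 0, 0, 0, 1], [0, 0, -0.002, 0, 0, 0, 1], [0, 0, -0.003, 0, 0, 0, 1], [0, 0, -0.004, 0, 0, 0, 1], [0, 0, -0.005, 0, 0, 0, 1], [0, 0, -0.005, 0, 0, 0, 1]],
  ],
)

```text
clock: 12.2
ee_pos: [0.5582, 0.0609, 0.0815]
orientation: [179.9, 0.0, 106.4]
ft_force: [-1.5, -0.6, 8.6]
grip_width: 0.0
finger_force: 4.3
```

>>> apply_moves(
  rows=[
    [[0, 0, -0.001, 0, 0, 0, 1], [0, 0, -0.002, 0, 0, 0, 1], [0, 0, -0.003, 0, 0, 0, 1], [0, 0, -0.004, 0, 0, 0, 1], [0, 0, -0.005, 0, 0, 0, 1], [0, 0, -0.005, 0, 0, 0, 1]],
  ],
)

```text
clock: 12.7
ee_pos: [0.5583, 0.0609, 0.0795]
orientation: [179.9, 0.0, 106.4]
ft_force: [-1.3, -1.3, 9.0]
grip_width: -0.0003
finger_force: 4.4
```

>>> apply_moves(
  rows=[
    [[0, 0, -0.001, 0, 0, 0, 1], [0, 0, -0.002, 0, 0, 0, 1], [0, 0, -0.003, 0, 0, 0, 1], [0, 0, -0.004, 0, 0, 0, 1], [0, 0, -0.005, 0, 0, 0, 1], [0, 0, -0.005, 0, 0, 0, 1]],
  ],
)

```text
clock: 13.2
ee_pos: [0.5582, 0.0609, 0.0775]
orientation: [179.9, 0.0, 106.4]
ft_force: [-1.7, 0.0, 9.2]
grip_width: -0.0001
finger_force: 4.4
```

>>> apply_moves(
  rows=[
    [[0, 0, -0.001, 0, 0, 0, 1], [0, 0, -0.002, 0, 0, 0, 1], [0, 0, -0.003, 0, 0, 0, 1], [0, 0, -0.003, 0, 0, 0, 1]],
  ],
)

```text
clock: 13.53
ee_pos: [0.5582, 0.0609, 0.0763]
orientation: [179.9, 0.0, 106.4]
ft_force: [-2.2, -0.2, 8.1]
grip_width: 0.0002
finger_force: 4.4
```

>>> apply_moves(
  rows=[
    [[0, 0, -0.001, 0, 0, 0, 1], [0, 0, -0.002, 0, 0, 0, 1], [0, 0, -0.003, 0, 0, 0, 1], [0, 0, -0.003, 0, 0, 0, 1]],
  ],
)

```text
clock: 13.87
ee_pos: [0.5582, 0.0609, 0.0751]
orientation: [179.9, 0.0, 106.4]
ft_force: [-1.6, -0.8, 9.5]
grip_width: -0.0002
finger_force: 4.4
```

>>> apply_moves(
  rows=[
    [[0, 0, -0.001, 0, 0, 0, 1], [0, 0, -0.002, 0, 0, 0, 1], [0, 0, -0.002, 0, 0, 0, 1]],
  ],
)

```text
clock: 14.12
ee_pos: [0.5582, 0.0609, 0.0743]
orientation: [179.9, 0.0, 106.4]
ft_force: [-2.0, -1.1, 9.5]
grip_width: 0.0001
finger_force: 4.4
```

>>> apply_moves(
  rows=[
    [[0, 0, -0.001, 0, 0, 0, 1], [0, 0, -0.002, 0, 0, 0, 1], [0, 0, -0.002, 0, 0, 0, 1]],
  ],
)

```text
clock: 14.37
ee_pos: [0.5582, 0.0609, 0.0735]
orientation: [179.9, 0.0, 106.4]
ft_force: [-2.0, 0.0, 9.4]
grip_width: 0.0001
finger_force: 4.4
```

>>> apply_moves(
  rows=[
    [[0, 0, -0.001, 0, 0, 0, 1], [0, 0, -0.001, 0, 0, 0, 1], [0, 0, -0.001, 0, 0, 0, 1]],
  ],
)

```text
clock: 14.62
ee_pos: [0.5583, 0.0609, 0.0732]
orientation: [179.9, 0.0, 106.4]
ft_force: [-1.1, -0.4, 9.0]
grip_width: 0.0005
finger_force: 4.3
```

>>> apply_moves(
  rows=[
    [[0, 0, -0.001, 0, 0, 0, 1], [0, 0, -0.001, 0, 0, 0, 1], [0, 0, -0.001, 0, 0, 0, 1]],
  ],
)

```text
clock: 14.87
ee_pos: [0.5582, 0.0609, 0.0727]
orientation: [180.0, 0.0, 106.4]
ft_force: [-1.1, -1.6, 8.6]
grip_width: -0.0001
finger_force: 4.4
```

>>> apply_moves(
  rows=[
    [[0, 0, -0.001, 0, 0, 0, 1], [0, 0, -0.001, 0, 0, 0, 1], [0, 0, -0.001, 0, 0, 0, 1]],
  ],
)

```text
clock: 15.12
ee_pos: [0.5582, 0.0609, 0.0723]
orientation: [180.0, 0.0, 106.4]
ft_force: [-1.4, -0.9, 9.3]
grip_width: 0.0002
finger_force: 4.4
```

>>> apply_moves(
  rows=[
    [[0, 0, -0.001, 0, 0, 0, 1], [0, 0, -0.001, 0, 0, 0, 1], [0, 0, -0.001, 0, 0, 0, 1]],
  ],
)

```text
clock: 15.37
ee_pos: [0.5583, 0.0609, 0.0722]
orientation: [179.9, 0.0, 106.4]
ft_force: [-2.0, 0.0, 10.5]
grip_width: 0.0002
finger_force: 5.1
```

>>> apply_moves(
  rows=[
    [[0, 0, -0.001, 0, 0, 0, 1], [0, 0, -0.001, 0, 0, 0, 1], [0, 0, -0.001, 0, 0, 0, 1]],
  ],
)

```text
clock: 15.62
ee_pos: [0.5583, 0.0609, 0.072]
orientation: [179.9, 0.0, 106.4]
ft_force: [-3.1, -0.7, 10.9]
grip_width: 0.0002
finger_force: 5.9
```

>>> apply_moves(
  rows=[
    [[0, 0, -0.001, 0, 0, 0, 1], [0, 0, -0.001, 0, 0, 0, 1], [0, 0, -0.001, 0, 0, 0, 1]],
  ],
)

```text
clock: 15.87
ee_pos: [0.5583, 0.0609, 0.0719]
orientation: [179.9, 0.0, 106.4]
ft_force: [-3.2, -0.5, 14.5]
grip_width: 0.0001
finger_force: 6.7
```

>>> apply_moves(
  rows=[
    [[0, 0, -0.001, 0, 0, 0, 1], [0, 0, -0.001, 0, 0, 0, 1], [0, 0, -0.001, 0, 0, 0, 1]],
  ],
)

```text
clock: 16.12
ee_pos: [0.5584, 0.0609, 0.0717]
orientation: [179.9, 0.0, 106.4]
ft_force: [-3.6, -2.2, 15.5]
grip_width: 0.0001
finger_force: 7.5
```

The force has passed the pin's friction and is rising steadily to 15 N, so the tip is bearing on the collar and the pin is flush. I'll withdraw and check.

>>> apply_moves(
  rows=[
    [[0, 0, 0.005, 0, 0, 0, 1], [0, 0, 0.02, 0, 0, 0, 1], [0, 0, 0.06, 0, 0, 0, 1], [0, 0, 0.12, 0, 0, 0, 1], [0, 0, 0.18, 0, 0, 0, 1], [0, 0, 0.2, 0, 0, 0, 1], [0, 0, 0.2, 0, 0, 0, 1], [0, 0, 0.2, 0, 0, 0, 1], [0, 0, 0.2, 0, 0, 0, 1]],
  ],
)

```text
clock: 16.87
ee_pos: [0.5572, 0.0609, 0.1483]
orientation: [-179.9, -0.0, 106.4]
ft_force: [0.6, 0.6, -0.1]
grip_width: 0.0004
finger_force: 0.0
```

```bash
python3 - <<'E'
from h import *
s=sense();c=cal("wrist"); p,d=eyes.camera("wrist"); print(s['clock'],s['ee_pos'],s['ft_force'])
cv2.imwrite("pics/w7.png",cv2.resize(p[150:290,220:420],(800,560),interpolation=cv2.INTER_CUBIC)[:,:,::-1])
z=cloud(d,c)[...,2]; u0,v0=proj(0,[.558,.061,.072],c).astype(int); print(u0,v0)
print((z[v0-20:v0+20:2,u0-20:u0+22:2]*1e3).round().astype(int))
b=lambda du,dv,r:np.mean(z[v0+dv-r:v0+dv+r+1,u0+du-r:u0+du+r+1])*1e3
print("pin",b(0,0,3),"collar",b(-10,0,2),b(10,0,2),b(0,-10,2),b(0,10,2),"plate",b(28,0,3),b(10,-28,3))
E
```

```text
16.8667 [0.55717962 0.06090134 0.14832183] [ 0.64345374  0.55017577 -0.12462174]
319 213
[[ 67  68  67  68  67  67  68  66  68  68  67  67  67  68  68  68  67  68
   66  67  67]
 [ 68  67  68  67  68  69  67  68  68  69  70  71  68  67 291  67  66  66
   67  67  67]
 [ 67  67  68  67  67  68  71  72  72  72  71  73  71  70  70  68  68  67
   68  67  67]
 [ 67 291  68  66  68  72  74  74  74  73  74  74  74  73  73  72  68  68
   68  68  69]
 [ 68  67  68  71  73  74  73  72  73  73  74  73  74  73  74  74  71  67
   67  68  68]
 [ 68  68  67  72  74  73  73  73  73  74  73  73  73  72  73  74  73  72
   68  67  67]
 [ 69  67  71  74  74  74  74  73  74  73  74  74  74  74  73  74  72  73
   72  67  68]
 [ 67  68  73  74  73  73  73  74  73  73  75  73  73  73  74  74  74  74
   73  67  68]
 [ 67  72  72  73  74  73  73  74  73  73  74  73  75  73  74  74  74  74
   73  67  68]
 [ 68  73  74  72  75  73  73  73  73  74  73  74  73  73  73  74  74  74
   74  68  68]
 [ 67  73  73  74  73  73  74  74  74  74  74  73  73  73  73  72  74  73
   73  72  68]
 [ 67  73  73  74  73  73  74  7
[... 212 characters left out ...]
 74  75
   73  68  67]
 [ 67  66  72  74  74  74  74  74  74  74  75  74  73  73  74  73  73  73
   71  67  69]
 [ 67  68  67  72 291  74  74  72  73  73  74  74  73  74  73  75  74  72
   67  67  68]
 [ 67  67  68  68  72  73  74  74  74  73  74  73  73  73  73  75  72  66
   68  67  69]
 [ 67  65  67  68  69  72  73  73  73  73  74  73  73  73  74  72  66  67
   67  68  68]
 [ 68  66  67  67  68  68  67  72  73  72  73  72  73  72  69  67  67  68
   67  68  68]
 [ 68  67  68  68  66  68  68  67  68  67  68  68  68  68  67  67  66  67
   68  67  67]]
pin 73.36746981936811 collar 73.53183749252662 73.34937669300233 73.42889879899613 73.53382855632479 plate 71.93445066064723 67.41541192730786
```

View pics/w7.png

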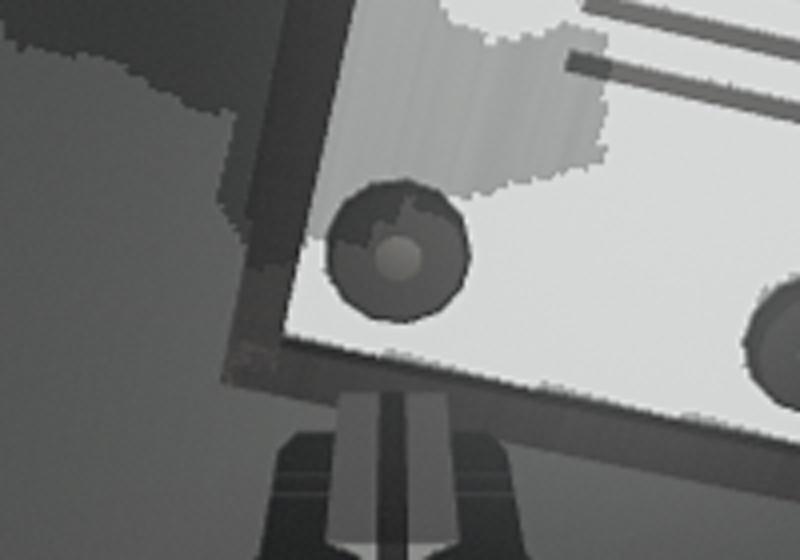

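The pin, at crop (398,258), is flush: pin 73.4 mm, collar 73.4 mm, plate 67.4 mm, so the collar is fully home. The tool is clear of everything, so I'll hand the job in.

```bash
python3 -c "
from plant import job_done; print(job_done())"
```

```text
the job is handed in; nothing more can be done
None
```

The rivet is in the cover's empty hole, collar fully home and pin pressed flush. The highest force read on the cover was about 15.5 N, and I handed the job in at about 17 s with the gripper clear; no verdict came back.

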